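# Close up the computer rack

## Robot

A 7-joint arm with a two-finger parallel gripper is mounted at the origin on the work surface. World frame = base frame: x ahead of the robot, y to its left, z up, the work surface at z = 0. Lengths are in m, angles in rad, forces in N, time in s.
With the tool pointing down it reaches from about 0.425 to 0.925 m from the base axis. Payload 6.8 kg.
Tool frame: the origin (TCP) lies midway between the tips of the shut fingers; the grasp point (between the pads) lies 19 mm behind it; z points along the fingers, y is the line along which they close (so a half turn about z gives the same grasp; the last joint's range is limited). The gripper opens to 85 mm and grips with 20 to 120 N. Pads are 22 mm wide; open, the fingers measure 114 mm over their backs; the gripper's body (76 mm by 85 mm) begins 54 mm behind the grasp point. The pads swing forward as they close: fully open they stand 13 mm farther back than shut.
Start: joints at [0.996, 0.477, 0.022, 1.555, -0.011, 1.109, -0.083], TCP at [0.304, -0.603, 0.231] pointing down, gripper open.
Joint ranges: [-2.96, 2.96], [-0.34, 2.1], [-1.41, 1.46], [0.24, 2.44], [-1.37, 4.51], [0.17, 1.92], [-2.96, 2.96]. Speed limits (rad/s): [2.39, 2.39, 3.14, 3.14, 3.14, 3.14, 3.14].

## Interface

Orientations are given as a rotation vector (axis times angle).
In Python, from bench import get_obs, grab_frame, camera_params, r gives the robot as it stands.
- The arm moves only by the shell command python3 -m jog 'ROWS' [FORCE]. ROWS is JSON, a list of rows, each an object of numbers: "rx", "ry", "rz": the turn, a rotation vector about the world's x, y, z scaled (see below); "x", "y", "z": the shift along the world's x, y, z scaled (see below); "jaw": the opening, from -1 (shut) to 1 (fully open). In form: [{"rx": .., "ry": .., "rz": .., "x": .., "y": .., "z": .., "jaw": ..}, ...]. A call has 1 to 8 rows; each row shifts and turns the commanded pose from where the row before left it; what a row does not reach is not made up. The controller multiplies each number of a shift by 60 mm and each number of a turn by 10 degrees. A row lasts 1/8 s, in which the tool goes at most 62.5 mm and 10.7 degrees, less where a joint would pass 70% of its speed; a pose out of reach is approached as far as the arm can. A call with a number of a shift or a turn outside -1 to 1 is refused whole. A call with a gripper value outside its range is refused whole. The fingers move at their own pace and stop on an object; FORCE is the grip in N (left out, the last holds). Time passes only in rows, so rows that do not move let the fingers close. It gives the time, the measured TCP pose, the force, the opening and the grip force at its end, in the units of the state.
- get_obs(): the state, without advancing time (a new reading comes with each control period).
- grab_frame(name): name is "side" or "top" or "wrist"; returns the picture (400x640x3 uint8, red, green, blue); there is no depth.
- camera_params(name): a dict with "fx", "fy", "cx", "cy" (pixels), "R" (3x3) and "t" (3): a world point X has camera coordinates R X + t. Camera axes: x right, y down, z forward; pixel columns grow to the right and rows downward; lengths in m; the calibration is good to about 2 mm. A picture is of the moment at which its call begins: read the wrist's pose just before it. camera_params takes no time and is no camera call; for the wrist camera it gives the pose at the moment of the call.
- r.hand_in(): hands the job in; it is judged then, once.
The state is a dict: "clock": time; "joints": joint angles; "qvel": joint speeds; "tau": joint torques, N m; "tcp_pos": TCP position; "orientation": TCP orientation; "contact_force": force on the tool from outside, world axes, zero at the start; "moment": the same for the moment, N m; "grip_width": finger opening in m; "gripper_force": force on a finger pad.
Only numpy, scipy, OpenCV 4.12 (cv2) and the standard library are available. Lean on these libraries where they do the work, as an engineer would, in place of code of your own. Each camera call takes 0.05 s, during which the arm holds its last target. There are 200 camera calls.

## Task

Close up the small equipment rack: with your fingertips, push the two computer sleds that stand out of its front fully home, so that all four front plates sit level, and then swing the door shut against the rack with a push. Only push, and gently: grip nothing, pull nothing out, and leave the loose things on the bench where they lie.

Things in the scene. Friction and masses are not known exactly. Their poses are not given: they have to be found in the camera images.
- rack: low desktop rack fixed to the bench: aluminium frame, black sides, open top, 270 wide, 200 deep, 120 mm high; two carry handles on the side rails, to 146 mm high, start 81 mm behind the front. Origin: bench level, middle of the front plane. x runs front to back (inwards), y to the +y front edge where the door is hinged, z up. Four sled bays at y = 85.5, 28.5, -28.5, -85.5 mm
- door_hinge (a point): point on the door's vertical hinge axis, at the rack's front edge (x 0, y +135 mm in the rack's frame), 63 mm above the bench
- door_face (a point): point on the door's flat outer face, 150 mm from the hinge axis, 63 mm above the bench; -x is the face's outward normal, +y points to the hinge side. Clear panel in an aluminium frame, 270 mm wide from the hinge, 9 to 117 mm above the bench; outer face 20 mm outside the plane through the hinge. A steel knob, 14 mm across and 14 long, stands on it 262 mm from the hinge
- door (a joint): door angle in rad: 0 = fully shut across the front at a firm stop, pi/2 = jutting straight out (rack -x); starts 1.6 to 1.95, swung past straight so that the outer face looks to the rack's +y side. Stays where it is left; the hinge drags about 0.1 N m. It opens no further than 2.1
- sled_a (a joint): slide of sled a in m: 0 = fully home at a firm stop (plate seated on the rack's front rails), growing as it stands further out of the front; starts 20 to 70 mm out. About 2.5 N moves it and it stays where left. The four sleds are alike; which bay each is in varies
- sled_a_face (a point): point on the front face of sled a, mid-width, 68 mm above the bench; moves with the sled, axes as the rack. Plain dark steel plate, 54 mm wide, 17 to 109 mm above the bench; home, it stands 3 mm in front of the rack's front plane. A steel thumbscrew, 12 mm across and 10 long, stands on it mid-width at 33 mm above the bench; the rest is flat
- sled_b (a joint): slide of sled b in m: 0 = fully home at a firm stop (plate seated on the rack's front rails), growing as it stands further out of the front; starts 20 to 70 mm out. About 2.5 N moves it and it stays where left. The four sleds are alike; which bay each is in varies
- sled_b_face (a point): point on the front face of sled b, mid-width, 68 mm above the bench; moves with the sled, axes as the rack. Plain dark steel plate, 54 mm wide, 17 to 109 mm above the bench; home, it stands 3 mm in front of the rack's front plane. A steel thumbscrew, 12 mm across and 10 long, stands on it mid-width at 33 mm above the bench; the rest is flat
- sled_c (a joint): slide of sled c in m: 0 = fully home at a firm stop (plate seated on the rack's front rails), growing as it stands further out of the front; starts fully home. About 2.5 N moves it and it stays where left. The four sleds are alike; which bay each is in varies
- sled_c_face (a point): point on the front face of sled c, mid-width, 68 mm above the bench; moves with the sled, axes as the rack. Plain dark steel plate, 54 mm wide, 17 to 109 mm above the bench; home, it stands 3 mm in front of the rack's front plane. A steel thumbscrew, 12 mm across and 10 long, stands on it mid-width at 33 mm above the bench; the rest is flat
- sled_d (a joint): slide of sled d in m: 0 = fully home at a firm stop (plate seated on the rack's front rails), growing as it stands further out of the front; starts fully home. About 2.5 N moves it and it stays where left. The four sleds are alike; which bay each is in varies
- sled_d_face (a point): point on the front face of sled d, mid-width, 68 mm above the bench; moves with the sled, axes as the rack. Plain dark steel plate, 54 mm wide, 17 to 109 mm above the bench; home, it stands 3 mm in front of the rack's front plane. A steel thumbscrew, 12 mm across and 10 long, stands on it mid-width at 33 mm above the bench; the rest is flat
- screwdriver: bystander: loose screwdriver, red handle, 190 mm long, on the bench in front of the rack's -y side. Origin: centre of its underside
- carton: bystander: small loose white carton, 110 x 75 x 60 mm, on the bench beside the rack (-y side). Origin: centre of its underside
- bracket: bystander: loose dark U-shaped mounting bracket with two thumbscrews, 110 x 70 x 32 mm, on the bench beside the rack (+y side). Origin: centre of its underside

How it is judged:
On the way, in this order (a step that is already met when the one before it is completed fails the run):
1. all four sleds are fully home while the door is still open (value of joint each of sled_a, sled_b, sled_c, sled_d below 0.004 m and value of joint door above 0.5 rad), for 0.2 s.
2. the door is shut (value of joint door below 0.03 rad), for 0.2 s.
At the end, for the whole second after the job is handed in: All four sleds are home to within 4 mm and the door is shut to within 0.03 rad (8 mm at its free edge) (value of joint each of sled_a, sled_b, sled_c, sled_d below 0.004 m and value of joint door below 0.03 rad); the robot touches nothing.
It fails at once if a loose thing on the bench is moved by more than 25 mm, or lifted (distance of any of screwdriver, carton, bracket from where it was at the start of the episode above 0.025 m).
It fails at once if a sled is pulled further out than it can have started (the two that stand out: 80 mm; the two at home: 10 mm) (value of joint any of sled_a, sled_b above 0.08 m or value of joint any of sled_c, sled_d above 0.01 m).
It fails at once if the door is swung in upon a sled that still stands out (door below 0.7 rad with a sled more than 20 mm out) (value of joint door below 0.7 rad and value of joint any of sled_a, sled_b above 0.02 m).
It fails at once if a sled, the rack or its door is gripped, or is pressed with more than 38 N (contact force between the fingers and sled_a above 38 N or contact force between the fingers and sled_b above 38 N or contact force between the fingers and sled_c above 38 N or contact force between the fingers and sled_d above 38 N or contact force between the fingers and rack above 38 N).
It also fails if it takes over 64 s, if anything falls off the work surface, if the arm or the gripper's body presses on something with over 40 N, if the wrist force passes 120 N, or if a joint passes its speed limit or range.

## Working session

There is one attempt and no reset: what is moved stays moved. The work goes in short steps, Python scripts to look and compute and a shell command to move; the robot and the scene stay as the last step left them, time stands still between calls to the robot, and variables do not carry over. Pictures are saved under pics/ and viewed, at most 10 in all, crops included, and the job is handed in when it is done.

```bash
mkdir -p pics; python3 - <<'E'
from bench import get_obs, grab_frame, camera_params, r
import cv2
for n in ("side","top"):
    cv2.imwrite(f"pics/{n}0.png",grab_frame(n)[:,:,::-1]); p=camera_params(n); print(n,p)
o=get_obs();print(o)
E
```

```text
side {'fx': 389.3935327150795, 'fy': 389.3935327150795, 'cx': 316.72932704403576, 'cy': 198.20709963612072, 'R': array([[-0.82501689, -0.56510683,  0.00118393],
       [-0.41873149,  0.60990945, -0.67281082],
       [ 0.3794879 , -0.55557604, -0.73981362]]), 't': array([0.45061485, 0.29567236, 0.68527131])}
top {'fx': 455.99032572951285, 'fy': 455.99032572951285, 'cx': 312.87905627596194, 'cy': 199.1110700017507, 'R': array([[ 0.01172747, -0.99965724,  0.02340671],
       [-0.99033576, -0.01484686, -0.13789366],
       [ 0.13819391, -0.02156336, -0.99017042]]), 't': array([-0.06580402,  0.55758986,  1.03597484])}
{'clock': 0.1, 'joints': array([ 0.99589292,  0.47772415,  0.02230798,  1.55634392, -0.01149608,
        1.1093024 , -0.08309458]), 'qvel': array([ 0.00058561, -0.00052474,  0.00162223, -0.00122632,  0.000275  ,
        0.00044955, -0.00092164]), 'tau': array([ 4.59991992e-03, -5.97768581e+01,  1.61397178e+00, -2.81956762e+01,
        1.28489966e-02,  5.04431926e-03, -3.96337759e-05]), 'tcp_pos': array([ 0.30354175, -0.60230272,  0.23042142]), 'orientation': array([-3.05485363e+00, -7.26337620e-01,  7.62578667e-04]), 'contact_force': array([-0.49879262, -0.10020478, -0.74318638]), 'moment': array([-0.02325745, -0.01847628,  0.04856238]), 'gripper_force': 0.0, 'grip_width': 0.08540680795917699}
```

View pics/side0.png

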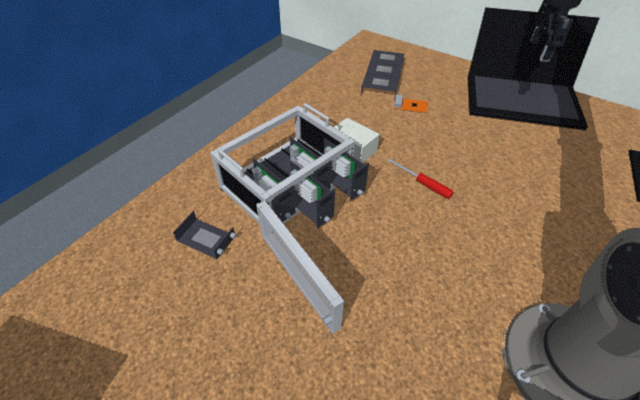

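View pics/top0.png

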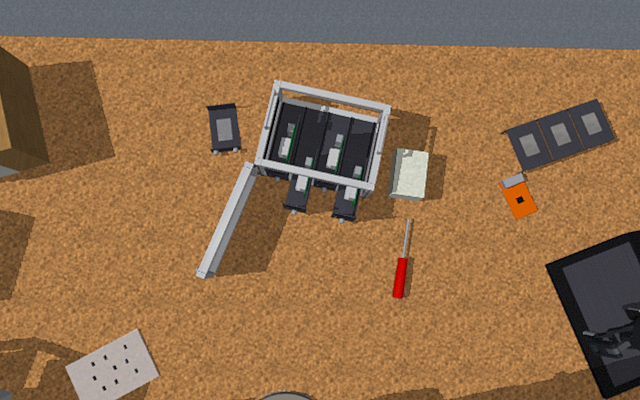

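The side view shows the door jutting toward the robot, from its hinge at about (262,205) to its free end at (335,325). In the top view the front rail runs from (258,165) to (372,188). Two sleds stand out, with plates near (297,209) and (345,218). I'll enlarge the top view for accurate picks.

```bash
python3 - <<'E'
import cv2
i=cv2.imread("pics/top0.png")[70:290,190:440]
cv2.imwrite("pics/top0c.png",cv2.resize(i,None,fx=2.7*1.0,fy=2.7,interpolation=cv2.INTER_CUBIC))
E
```

```text
(no output)
```

View pics/top0c.png

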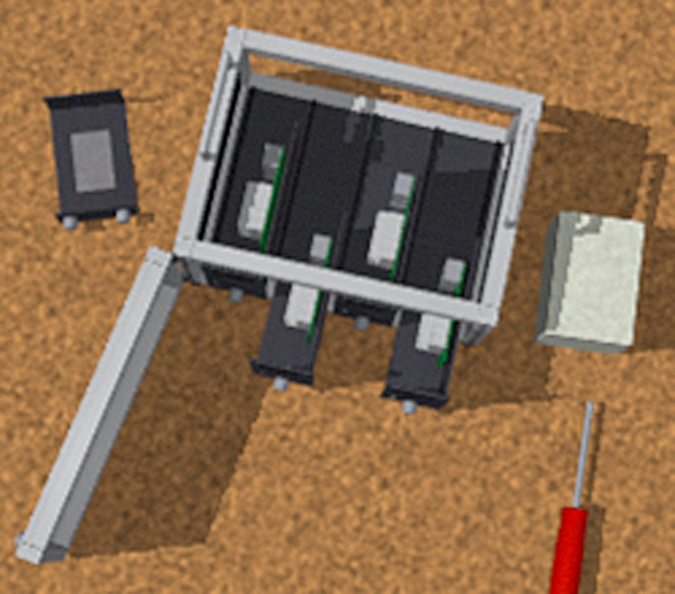

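The enlarged crop gives these corners:
- **Rack top:** (176,245), (494,325), (543,97) and (230,28).
- **Protruding plates:** top front edges at (253,371)-(312,384) and (383,396)-(446,405), in bays y=+28.5 and -85.5.
- **Door:** top outer edge from (150,248) to (16,548).

```bash
cat > h.py <<'E'
import numpy as np
from bench import get_obs, grab_frame, camera_params, r
def ray(cam,u,v,z):
    p=camera_params(cam);R=p["R"];c=-R.T@p["t"]
    d=R.T@np.array([(u-p["cx"])/p["fx"],(v-p["cy"])/p["fy"],1]);return c+d*(z-c[2])/d[2]
E
python3 - <<'E'
from h import *
np.set_printoptions(precision=4,suppress=True)
c=lambda u,v,z:ray("top",u/2.7+190-.3,v/2.7+70-.3,z)[:2]
P=np.array([c(176,245,.12),c(494,325,.12),c(543,97,.12),c(230,28,.12)])
M=np.array([[0,.135],[0,-.135],[.2,-.135],[.2,.135]])
print(P,[np.linalg.norm(P[i]-P[i-1]) for i in range(4)])
mc=M.mean(0);pc=P.mean(0);H=(M-mc).T@(P-pc);U,_,V=np.linalg.svd(H);R=V.T@U.T;t=pc-R@mc
print("yaw",np.arctan2(R[1,0],R[0,0]),"t",t,"res",P-(M@R.T+t))
tr=lambda q:R.T@(q-t)
for n,q in dict(bl=c(253,371,.109),br=c(312,384,.109),dl=c(383,396,.109),dr=c(446,405,.109),h0=c(150,248,.117),h1=c(175,258,.117),d0=c(16,548,.117),d1=c(42,561,.117),sd=c(589,402,.003),ct=c(540,345,.03)).items(): print(n,q,tr(q))
print(R)
p=camera_params("top");
E
```

```text
[[ 0.6311  0.072 ]
 [ 0.5691 -0.1875]
 [ 0.7625 -0.2297]
 [ 0.8172  0.0324]] [np.float64(0.1902410821558493), np.float64(0.2667423548510488), np.float64(0.19788673127088033), np.float64(0.26775618338569807)]
yaw -0.21745301642471432 t [ 0.5973 -0.0566] res [[ 0.0047 -0.0032]
 [ 0.0009  0.001 ]
 [-0.001   0.0019]
 [-0.0046  0.0003]]
bl [0.53   0.0077] [-0.0796  0.0483]
br [ 0.5201 -0.0404] [-0.0789 -0.0008]
dl [ 0.5111 -0.0983] [-0.0752 -0.0593]
dr [ 0.5045 -0.1496] [-0.0706 -0.1108]
h0 [0.6289 0.0934] [-0.0015  0.1533]
h1 [0.6209 0.0728] [-0.0049  0.1315]
d0 [0.386  0.1908] [-0.2597  0.196 ]
d1 [0.3761 0.17  ] [-0.2649  0.1736]
sd [ 0.5191 -0.2911] [-0.0258 -0.2459]
ct [ 0.5664 -0.2421] [ 0.0098 -0.1878]
[[ 0.9765  0.2157]
 [-0.2157  0.9765]]
```

```bash
python3 -m jog '[{"y":0.8,"z":0.5,"jaw":-1},{"x":0.25,"y":0.9,"rz":-0.6,"jaw":-1},{"x":0.3,"y":0.9,"rz":-0.6,"jaw":-1},{"x":0.3,"y":0.9,"rz":-0.6,"jaw":-1},{"x":0.3,"y":0.9,"rz":-0.6,"jaw":-1},{"x":0.3,"y":0.9,"rz":-0.6,"jaw":-1},{"x":0.3,"y":0.9,"rz":-0.6,"jaw":-1},{"x":0.3,"y":0.9,"rz":-0.3,"jaw":-1}]'
```

```text
validation failed for argument at $[0]...
```

```bash
python3 -m jog '[{"rx":0,"ry":0,"rz":0,"x":0,"y":0.8,"z":0.5,"jaw":-1},{"rx":0,"ry":0,"rz":-0.6,"x":0.25,"y":0.9,"z":0,"jaw":-1},{"rx":0,"ry":0,"rz":-0.6,"x":0.3,"y":0.9,"z":0,"jaw":-1},{"rx":0,"ry":0,"rz":-0.6,"x":0.3,"y":0.9,"z":0,"jaw":-1},{"rx":0,"ry":0,"rz":-0.6,"x":0.3,"y":0.9,"z":0,"jaw":-1},{"rx":0,"ry":0,"rz":-0.6,"x":0.3,"y":0.9,"z":0,"jaw":-1},{"rx":0,"ry":0,"rz":-0.6,"x":0.3,"y":0.9,"z":0,"jaw":-1},{"rx":0,"ry":0,"rz":-0.3,"x":0.3,"y":0.9,"z":0,"jaw":-1}]'
```

```text
clock: 1.1
tcp_pos: [0.4269, -0.175, 0.2612]
orientation: [3.123, -0.339, 0.0]
contact_force: [1.8, -0.4, -0.6]
grip_width: 0.0005
gripper_force: 0.0
```

```bash
python3 -m jog '[{"rx":0,"ry":0,"rz":0,"x":0.3,"y":0.5,"z":0,"jaw":-1},{"rx":0,"ry":0,"rz":0,"x":0.28,"y":0.5,"z":-0.5,"jaw":-1},{"rx":0,"ry":0,"rz":0,"x":0,"y":0,"z":-0.9,"jaw":-1},{"rx":0,"ry":0,"rz":0,"x":0,"y":0,"z":-0.9,"jaw":-1},{"rx":0,"ry":0,"rz":0,"x":0,"y":0,"z":-0.8,"jaw":-1},{"rx":0,"ry":0,"rz":0,"x":0,"y":0,"z":0,"jaw":-1}]'
python3 - <<'E'
from h import *
import cv2
a=grab_frame("top")[70:290,190:440,::-1];b=grab_frame("side")[70:270,190:400,::-1]
cv2.imwrite("pics/s1.png",np.hstack([cv2.resize(a,(450,396)),cv2.resize(b,(350,396))]))
E
```

```text
clock: 1.85
tcp_pos: [0.4585, -0.1162, 0.0725]
orientation: [-3.123, 0.335, 0.013]
contact_force: [-0.1, -0.4, 0.3]
grip_width: -0.0002
gripper_force: 0.0
```

View pics/s1.png

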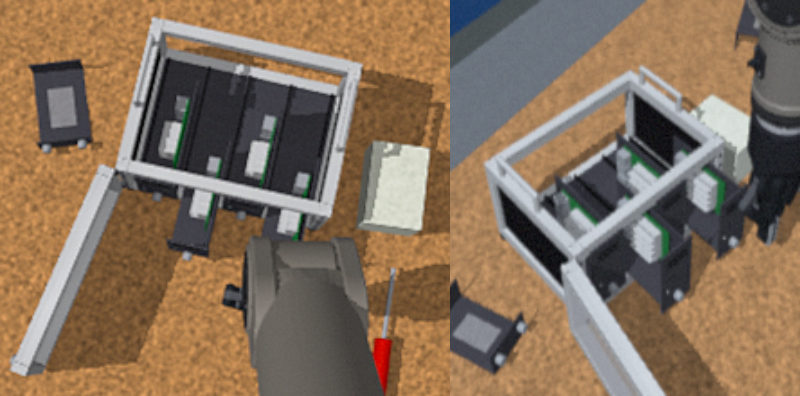

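The fingertips (composite (770,237)) stand in front of the -y sled's plate (730,215), clear of everything else. Now I'll push along the rack's x.

```bash
python3 -m jog '[{"rx":0,"ry":0,"rz":0,"x":0.24,"y":-0.054,"z":0,"jaw":-1},{"rx":0,"ry":0,"rz":0,"x":0.24,"y":-0.054,"z":0,"jaw":-1},{"rx":0,"ry":0,"rz":0,"x":0.24,"y":-0.054,"z":0,"jaw":-1},{"rx":0,"ry":0,"rz":0,"x":0.24,"y":-0.054,"z":0,"jaw":-1},{"rx":0,"ry":0,"rz":0,"x":0.24,"y":-0.054,"z":0,"jaw":-1},{"rx":0,"ry":0,"rz":0,"x":0.24,"y":-0.054,"z":0,"jaw":-1}]'
```

```text
clock: 2.7
tcp_pos: [0.5486, -0.136, 0.0751]
orientation: [-3.123, 0.335, 0.001]
contact_force: [-4.4, 2.9, 2.6]
grip_width: 0.0001
gripper_force: 2.1
```

```bash
python3 -m jog '[{"rx":0,"ry":0,"rz":0,"x":0.1,"y":-0.022,"z":0,"jaw":-1},{"rx":0,"ry":0,"rz":0,"x":0.06,"y":-0.013,"z":0,"jaw":-1},{"rx":0,"ry":0,"rz":0,"x":0,"y":0,"z":0,"jaw":-1}]'
python3 -m jog '[{"rx":0,"ry":0,"rz":0,"x":0.03,"y":-0.007,"z":0,"jaw":-1},{"rx":0,"ry":0,"rz":0,"x":0,"y":0,"z":0,"jaw":-1}]'
```

```text
clock: 3.08
tcp_pos: [0.5582, -0.1386, 0.0754]
orientation: [3.123, -0.335, 0.002]
contact_force: [-0.4, -0.7, 0.5]
grip_width: 0.0001
gripper_force: 0.0
clock: 3.32
tcp_pos: [0.5592, -0.139, 0.0754]
orientation: [3.123, -0.336, 0.0]
contact_force: [-1.6, 0.5, 0.8]
grip_width: -0.0001
gripper_force: 0.9
```

```bash
python3 -m jog '[{"rx":0,"ry":0,"rz":0,"x":0.03,"y":-0.007,"z":0,"jaw":-1},{"rx":0,"ry":0,"rz":0,"x":0,"y":0,"z":0,"jaw":-1}]'
```

```text
clock: 3.58
tcp_pos: [0.5612, -0.1394, 0.0754]
orientation: [3.123, -0.336, 0.0]
contact_force: [-2.9, -0.1, 1.2]
grip_width: 0.0001
gripper_force: 1.1
```

```bash
for i in 1; do python3 -m jog '[{"rx":0,"ry":0,"rz":0,"x":0.04,"y":-0.009,"z":0,"jaw":-1},{"rx":0,"ry":0,"rz":0,"x":0,"y":0,"z":0,"jaw":-1}]'; done
python3 -m jog '[{"rx":0,"ry":0,"rz":0,"x":0.04,"y":-0.009,"z":0,"jaw":-1},{"rx":0,"ry":0,"rz":0,"x":0,"y":0,"z":0,"jaw":-1}]'
```

```text
clock: 3.82
tcp_pos: [0.5638, -0.1399, 0.0753]
orientation: [3.123, -0.336, 0.001]
contact_force: [-1.6, -0.5, 1.2]
grip_width: -0.0001
gripper_force: 0.8
clock: 4.08
tcp_pos: [0.5657, -0.1403, 0.0752]
orientation: [3.124, -0.335, -0.001]
contact_force: [-4.2, 0.7, 2.6]
grip_width: 0.0002
gripper_force: 1.9
```

```bash
python3 -m jog '[{"rx":0,"ry":0,"rz":0,"x":0.03,"y":-0.007,"z":0,"jaw":-1},{"rx":0,"ry":0,"rz":0,"x":0,"y":0,"z":0,"jaw":-1}]'
```

```text
clock: 4.32
tcp_pos: [0.5657, -0.1403, 0.075]
orientation: [-3.124, 0.335, 0.007]
contact_force: [-8.7, 1.7, 5.5]
grip_width: -0.0002
gripper_force: 4.6
```

```bash
python3 -m jog '[{"rx":0,"ry":0,"rz":0,"x":0.03,"y":-0.007,"z":0,"jaw":-1},{"rx":0,"ry":0,"rz":0,"x":0,"y":0,"z":0,"jaw":-1}]'; python3 -m jog '[{"rx":0,"ry":0,"rz":0,"x":-0.5,"y":0.11,"z":0,"jaw":-1},{"rx":0,"ry":0,"rz":0,"x":-0.6,"y":0.13,"z":0,"jaw":-1},{"rx":0,"ry":0,"rz":0,"x":-0.7,"y":0.154,"z":0,"jaw":-1},{"rx":0,"ry":0,"rz":0,"x":0.2,"y":0.925,"z":0,"jaw":-1},{"rx":0,"ry":0,"rz":0,"x":0.2,"y":0.925,"z":0,"jaw":-1},{"rx":0,"ry":0,"rz":0,"x":0,"y":0,"z":0,"jaw":-1}]'
```

```text
clock: 4.58
tcp_pos: [0.5656, -0.1402, 0.0747]
orientation: [-3.123, 0.335, 0.013]
contact_force: [-13.9, 3.1, 10.6]
grip_width: 0.0001
gripper_force: 7.3
clock: 5.32
tcp_pos: [0.4882, -0.0008, 0.0761]
orientation: [-3.122, 0.322, -0.007]
contact_force: [-0.7, -0.6, 0.8]
grip_width: 0.0001
gripper_force: 0.0
```

```bash
python3 -m jog '[{"rx":0,"ry":0,"rz":-0.06,"x":0.24,"y":-0.054,"z":0,"jaw":-1},{"rx":0,"ry":0,"rz":0,"x":0.24,"y":-0.054,"z":0,"jaw":-1},{"rx":0,"ry":0,"rz":0,"x":0.24,"y":-0.054,"z":0,"jaw":-1},{"rx":0,"ry":0,"rz":0,"x":0.24,"y":-0.054,"z":0,"jaw":-1},{"rx":0,"ry":0,"rz":0,"x":0.24,"y":-0.054,"z":0,"jaw":-1},{"rx":0,"ry":0,"rz":0,"x":0.24,"y":-0.054,"z":0,"jaw":-1},{"rx":0,"ry":0,"rz":0,"x":0.1,"y":-0.022,"z":0,"jaw":-1},{"rx":0,"ry":0,"rz":0,"x":0,"y":0,"z":0,"jaw":-1}]'
python3 -m jog '[{"rx":0,"ry":0,"rz":0,"x":0.07,"y":-0.015,"z":0,"jaw":-1},{"rx":0,"ry":0,"rz":0,"x":0,"y":0,"z":0,"jaw":-1}]'
```

```text
clock: 6.32
tcp_pos: [0.5793, -0.027, 0.0754]
orientation: [-3.121, 0.352, -0.003]
contact_force: [0.0, 0.1, 0.8]
grip_width: -0.0001
gripper_force: 0.0
clock: 6.58
tcp_pos: [0.5826, -0.0276, 0.0755]
orientation: [-3.121, 0.351, -0.001]
contact_force: [0.4, 0.0, -0.1]
grip_width: 0.0004
gripper_force: 0.4
```

```bash
python3 -m jog '[{"rx":0,"ry":0,"rz":0,"x":0.04,"y":-0.009,"z":0,"jaw":-1},{"rx":0,"ry":0,"rz":0,"x":0,"y":0,"z":0,"jaw":-1}]'
```

```text
clock: 6.82
tcp_pos: [0.5848, -0.0282, 0.0754]
orientation: [-3.121, 0.351, -0.001]
contact_force: [-1.3, 1.1, 1.9]
grip_width: 0.0002
gripper_force: 0.9
```

```bash
python3 -m jog '[{"rx":0,"ry":0,"rz":0,"x":0.06,"y":-0.013,"z":0,"jaw":-1},{"rx":0,"ry":0,"rz":0,"x":0,"y":0,"z":0,"jaw":-1}]'
```

```text
clock: 7.08
tcp_pos: [0.5886, -0.0294, 0.0753]
orientation: [-3.122, 0.352, -0.001]
contact_force: [-0.8, 1.2, -0.3]
grip_width: -0.0002
gripper_force: 0.7
```

```bash
python3 -m jog '[{"rx":0,"ry":0,"rz":0,"x":0.04,"y":-0.009,"z":0,"jaw":-1},{"rx":0,"ry":0,"rz":0,"x":0,"y":0,"z":0,"jaw":-1}]'
```

```text
clock: 7.32
tcp_pos: [0.5891, -0.0296, 0.0751]
orientation: [3.122, -0.351, -0.005]
contact_force: [-5.7, 2.5, 4.7]
grip_width: -0.0002
gripper_force: 3.6
```

```bash
python3 -m jog '[{"rx":0,"ry":0,"rz":0,"x":0.03,"y":-0.007,"z":0,"jaw":-1},{"rx":0,"ry":0,"rz":0,"x":0,"y":0,"z":0,"jaw":-1}]'
```

```text
clock: 7.58
tcp_pos: [0.5891, -0.0296, 0.0748]
orientation: [3.121, -0.351, -0.011]
contact_force: [-11.7, 3.6, 7.6]
grip_width: -0.0001
gripper_force: 6.2
```

```bash
python3 -m jog '[{"rx":0,"ry":0,"rz":0,"x":-0.49,"y":0.11,"z":0,"jaw":-1},{"rx":0,"ry":0,"rz":0,"x":-0.49,"y":0.11,"z":0.5,"jaw":-1},{"rx":0,"ry":0,"rz":0,"x":0,"y":0,"z":0.9,"jaw":-1},{"rx":0,"ry":0,"rz":0,"x":0,"y":0,"z":0.9,"jaw":-1},{"rx":0,"ry":0,"rz":0,"x":-0.16,"y":0.9,"z":0,"jaw":-1},{"rx":0,"ry":0,"rz":0,"x":-0.16,"y":0.9,"z":0,"jaw":-1},{"rx":0,"ry":0,"rz":0,"x":-0.16,"y":0.9,"z":0,"jaw":-1},{"rx":0,"ry":0,"rz":0,"x":-0.16,"y":0.9,"z":0,"jaw":-1}]'
python3 - <<'E'
from h import *
import cv2
a=grab_frame("top")[70:290,190:440,::-1];b=grab_frame("side")[70:330,160:400,::-1]
cv2.imwrite("pics/s2.png",np.hstack([cv2.resize(a,(430,378)),cv2.resize(b,(350,378))]))
E
```

```text
clock: 8.57
tcp_pos: [0.4959, 0.2, 0.2139]
orientation: [-3.121, 0.354, -0.004]
contact_force: [0.8, -0.2, 0.6]
grip_width: 0.0005
gripper_force: 0.0
```

View pics/s2.png

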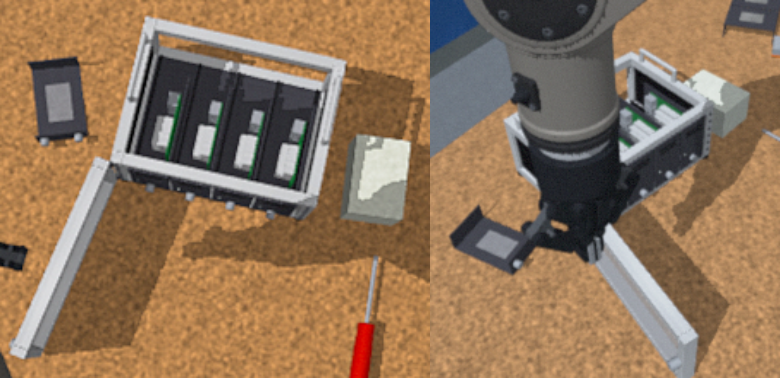

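All four plates now lie in one line (thumbscrews from (150,187) to (300,213)), the door hasn't moved, and the gripper hangs outside its outer face. I'll lower it and compute the arc waypoints.

```bash
python3 -m jog '[{"rx":0,"ry":0,"rz":0,"x":0,"y":0,"z":-0.8,"jaw":-1},{"rx":0,"ry":0,"rz":0,"x":0,"y":0,"z":-0.8,"jaw":-1},{"rx":0,"ry":0,"rz":0,"x":0,"y":0,"z":-0.72,"jaw":-1},{"rx":0,"ry":0,"rz":0,"x":0,"y":0,"z":0,"jaw":-1}]'
cat >> h.py <<'E'
Rr=np.array([[.9765,.2157],[-.2157,.9765]]);T=np.array([.5973,-.0566])
def pt(a,d=.17):
    off=.020+.011*abs(np.cos(a))+.0145*abs(np.sin(a))
    return T+Rr@(np.array([0,.135])+d*np.array([-np.sin(a),-np.cos(a)])+off*np.array([-np.cos(a),np.sin(a)]))
def plan(A):
    p=get_obs()["tcp_pos"][:2]
    for a in A:
        q=pt(a);print(a,q.round(4),((q-p)/.06).round(2));p=q
E
python3 -c "
from h import *
print(get_obs()['tcp_pos']);plan([1.73,1.6,1.45,1.3,1.15,1.0,.85,.7,.6,.5,.4,.3,.2,.1,.05,0])"
```

```text
clock: 9.18
tcp_pos: [0.4937, 0.197, 0.0717]
orientation: [3.118, -0.352, -0.007]
contact_force: [-0.2, -0.3, 0.1]
grip_width: 0.0001
gripper_force: 0.0
[0.49369647 0.19696794 0.07166702]
1.73 [0.4816 0.1713] [-0.2  -0.43]
1.6 [0.4701 0.1505] [-0.19 -0.35]
1.45 [0.4607 0.1272] [-0.16 -0.39]
1.3 [0.4547 0.103 ] [-0.1 -0.4]
1.15 [0.4523 0.0778] [-0.04 -0.42]
1.0 [0.4537 0.0522] [ 0.02 -0.43]
0.85 [0.4591 0.0266] [ 0.09 -0.43]
0.7 [0.4685 0.0019] [ 0.16 -0.41]
0.6 [ 0.4769 -0.0139] [ 0.14 -0.26]
0.5 [ 0.4871 -0.0288] [ 0.17 -0.25]
0.4 [ 0.4988 -0.0427] [ 0.2  -0.23]
0.3 [ 0.5121 -0.0553] [ 0.22 -0.21]
0.2 [ 0.5267 -0.0665] [ 0.24 -0.19]
0.1 [ 0.5426 -0.0762] [ 0.26 -0.16]
0.05 [ 0.5509 -0.0804] [ 0.14 -0.07]
0 [ 0.5595 -0.0841] [ 0.14 -0.06]
```

```bash
python3 -m jog '[{"rx":0,"ry":0,"rz":0,"x":-0.2,"y":-0.43,"z":0,"jaw":-1},{"rx":0,"ry":0,"rz":0,"x":-0.19,"y":-0.35,"z":0,"jaw":-1},{"rx":0,"ry":0,"rz":0,"x":-0.16,"y":-0.39,"z":0,"jaw":-1},{"rx":0,"ry":0,"rz":0,"x":-0.1,"y":-0.4,"z":0,"jaw":-1},{"rx":0,"ry":0,"rz":0,"x":-0.04,"y":-0.42,"z":0,"jaw":-1},{"rx":0,"ry":0,"rz":0,"x":0.02,"y":-0.43,"z":0,"jaw":-1},{"rx":0,"ry":0,"rz":0,"x":0,"y":0,"z":0,"jaw":-1}]'
python3 - <<'E'
from h import *
import cv2
plan([.85,.7,.6,.5,.4,.3,.2,.1])
a=grab_frame("top")[70:290,190:440,::-1];b=grab_frame("side")[70:330,160:400,::-1]
cv2.imwrite("pics/s3.png",np.hstack([cv2.resize(a,(430,378)),cv2.resize(b,(350,378))]))
E
```

```text
clock: 10.05
tcp_pos: [0.4568, 0.0517, 0.0761]
orientation: [3.121, -0.358, 0.006]
contact_force: [-0.4, -0.2, 0.1]
grip_width: 0.0001
gripper_force: 0.0
0.85 [0.4591 0.0266] [ 0.04 -0.42]
0.7 [0.4685 0.0019] [ 0.16 -0.41]
0.6 [ 0.4769 -0.0139] [ 0.14 -0.26]
0.5 [ 0.4871 -0.0288] [ 0.17 -0.25]
0.4 [ 0.4988 -0.0427] [ 0.2  -0.23]
0.3 [ 0.5121 -0.0553] [ 0.22 -0.21]
0.2 [ 0.5267 -0.0665] [ 0.24 -0.19]
0.1 [ 0.5426 -0.0762] [ 0.26 -0.16]
```

View pics/s3.png

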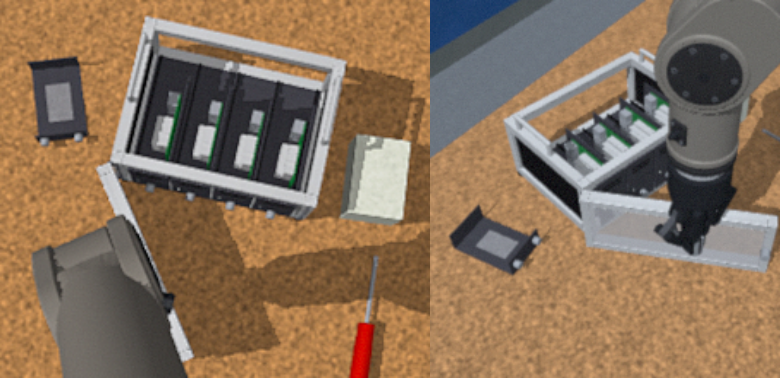

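The door has swung to about 1.0 rad, with its free edge at (188,355), and the fingers are on its outer face. The sweep clears the screwdriver, so I'll continue.

```bash
python3 -m jog '[{"rx":0,"ry":0,"rz":0,"x":0.04,"y":-0.42,"z":0,"jaw":-1},{"rx":0,"ry":0,"rz":0,"x":0.16,"y":-0.41,"z":0,"jaw":-1},{"rx":0,"ry":0,"rz":0,"x":0.14,"y":-0.26,"z":0,"jaw":-1},{"rx":0,"ry":0,"rz":0,"x":0.17,"y":-0.25,"z":0,"jaw":-1},{"rx":0,"ry":0,"rz":0,"x":0.2,"y":-0.23,"z":0,"jaw":-1},{"rx":0,"ry":0,"rz":0,"x":0.22,"y":-0.21,"z":0,"jaw":-1},{"rx":0,"ry":0,"rz":0,"x":0.2,"y":-0.16,"z":0,"jaw":-1},{"rx":0,"ry":0,"rz":0,"x":0,"y":0,"z":0,"jaw":-1}]'
python3 -c "
from h import *
plan([.1,.05,0])"
```

```text
clock: 11.15
tcp_pos: [0.5239, -0.0637, 0.074]
orientation: [3.121, -0.354, 0.001]
contact_force: [-0.2, 0.8, 0.1]
grip_width: 0.0001
gripper_force: 0.0
0.1 [ 0.5426 -0.0762] [ 0.31 -0.21]
0.05 [ 0.5509 -0.0804] [ 0.14 -0.07]
0 [ 0.5595 -0.0841] [ 0.14 -0.06]
```

```bash
python3 -m jog '[{"rx":0,"ry":0,"rz":0,"x":0.16,"y":-0.1,"z":0,"jaw":-1},{"rx":0,"ry":0,"rz":0,"x":0.15,"y":-0.1,"z":0,"jaw":-1},{"rx":0,"ry":0,"rz":0,"x":0.12,"y":-0.05,"z":0,"jaw":-1},{"rx":0,"ry":0,"rz":0,"x":0,"y":0,"z":0,"jaw":-1}]'
python3 -m jog '[{"rx":0,"ry":0,"rz":0,"x":0.05,"y":-0.02,"z":0,"jaw":-1},{"rx":0,"ry":0,"rz":0,"x":0,"y":0,"z":0,"jaw":-1}]'
```

```text
clock: 11.65
tcp_pos: [0.5494, -0.0781, 0.0742]
orientation: [-3.122, 0.352, -0.001]
contact_force: [-0.2, 0.2, -0.5]
grip_width: 0.0004
gripper_force: 0.0
clock: 11.9
tcp_pos: [0.5517, -0.0789, 0.0741]
orientation: [-3.122, 0.351, -0.0]
contact_force: [0.3, 0.0, -1.0]
grip_width: 0.0002
gripper_force: 0.0
```

```bash
python3 -m jog '[{"rx":0,"ry":0,"rz":0,"x":0.05,"y":-0.015,"z":0,"jaw":-1},{"rx":0,"ry":0,"rz":0,"x":0,"y":0,"z":0,"jaw":-1}]'
```

```text
clock: 12.15
tcp_pos: [0.5548, -0.0799, 0.0742]
orientation: [3.122, -0.352, 0.001]
contact_force: [0.4, 0.6, 0.7]
grip_width: -0.0
gripper_force: 0.0
```

```bash
python3 -m jog '[{"rx":0,"ry":0,"rz":0,"x":0.04,"y":-0.01,"z":0,"jaw":-1},{"rx":0,"ry":0,"rz":0,"x":0,"y":0,"z":0,"jaw":-1}]'
```

```text
clock: 12.4
tcp_pos: [0.5572, -0.0805, 0.0741]
orientation: [-3.122, 0.352, -0.0]
contact_force: [-0.4, 0.1, 0.2]
grip_width: -0.0001
gripper_force: 0.0
```

```bash
python3 -m jog '[{"rx":0,"ry":0,"rz":0,"x":0.04,"y":-0.01,"z":0,"jaw":-1},{"rx":0,"ry":0,"rz":0,"x":0,"y":0,"z":0,"jaw":-1}]'
```

```text
clock: 12.65
tcp_pos: [0.5584, -0.0809, 0.0737]
orientation: [3.122, -0.351, -0.003]
contact_force: [-4.0, 0.9, -0.1]
grip_width: -0.0001
gripper_force: 0.0
```

```bash
python3 -m jog '[{"rx":0,"ry":0,"rz":0,"x":0.03,"y":-0.007,"z":0,"jaw":-1},{"rx":0,"ry":0,"rz":0,"x":0,"y":0,"z":0,"jaw":-1}]'
```

```text
clock: 12.9
tcp_pos: [0.5583, -0.081, 0.0731]
orientation: [3.122, -0.351, -0.009]
contact_force: [-8.9, 1.9, 0.8]
grip_width: 0.0
gripper_force: 0.0
```

```bash
python3 -m jog '[{"rx":0,"ry":0,"rz":0,"x":0.03,"y":-0.007,"z":0,"jaw":-1},{"rx":0,"ry":0,"rz":0,"x":0,"y":0,"z":0,"jaw":-1}]'
```

```text
clock: 13.15
tcp_pos: [0.5581, -0.081, 0.0727]
orientation: [3.121, -0.35, -0.015]
contact_force: [-12.9, 3.3, 4.0]
grip_width: 0.0003
gripper_force: 0.0
```

The door is against its firm stop. Now I'll back away and check.

```bash
python3 -m jog '[{"rx":0,"ry":0,"rz":0,"x":-0.3,"y":0.066,"z":0,"jaw":-1},{"rx":0,"ry":0,"rz":0,"x":-0.7,"y":0.154,"z":0,"jaw":-1},{"rx":0,"ry":0,"rz":0,"x":-0.5,"y":-0.2,"z":0.8,"jaw":-1},{"rx":0,"ry":0,"rz":0,"x":0,"y":-0.9,"z":0.9,"jaw":-1},{"rx":0,"ry":0,"rz":0,"x":0,"y":-0.9,"z":0.6,"jaw":-1},{"rx":0,"ry":0,"rz":0,"x":0,"y":-0.9,"z":0,"jaw":-1},{"rx":0,"ry":0,"rz":0,"x":0,"y":-0.9,"z":0,"jaw":-1},{"rx":0,"ry":0,"rz":0,"x":0,"y":0,"z":0,"jaw":-1}]'
python3 - <<'E'
from h import *
import cv2
a=grab_frame("top")[70:290,190:440,::-1];b=grab_frame("side")[70:330,160:400,::-1]
cv2.imwrite("pics/s4.png",np.hstack([cv2.resize(a,(430,378)),cv2.resize(b,(350,378))]))
E
```

```text
clock: 14.15
tcp_pos: [0.4723, -0.2906, 0.2013]
orientation: [3.118, -0.364, 0.003]
contact_force: [0.4, 0.7, -0.5]
grip_width: -0.0001
gripper_force: 0.0
```

View pics/s4.png

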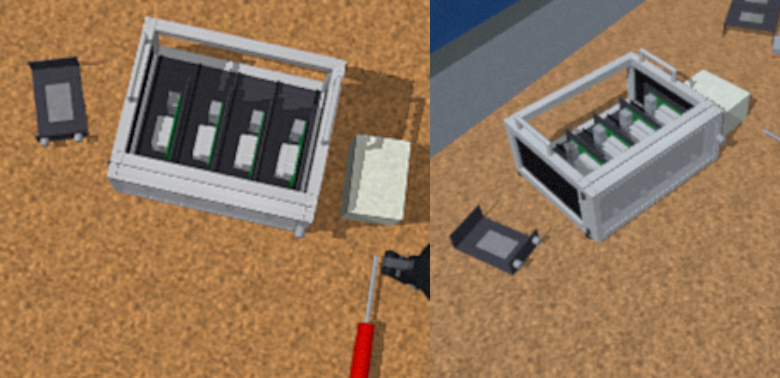

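The door lies flush across the front, from (112,180) to (315,212). The loose things are undisturbed, and the robot is clear of the rack.

```bash
python3 -c "
from bench import r
print(r.hand_in())"
```

```text
the job is handed in; nothing more can be done
None
```

I pushed both sleds in and swung the door shut, each to a firm stop; the loose things look unmoved in the last picture, and the job is handed in at about 14 s, though no verdict came back.

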